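# Nest the pots on the display step and hold their price holder home in the shelf-edge clip

## Robot

A 6-joint arm with a two-finger parallel gripper is mounted at the origin on the work surface. World frame = base frame: x ahead of the robot, y to its left, z up, the work surface at z = 0. Lengths are in m, angles in rad, forces in N, time in s.
With the tool pointing down it reaches from about 0.35 to 0.85 m from the base axis. Payload 8.1 kg.
Tool frame: the origin (TCP) lies at the very end of the fingers, on their centre line; the grasp point (between the pads) lies 19 mm behind it; z points along the fingers, y is the line along which they close (so a half turn about z gives the same grasp; the last joint's range is limited). The gripper opens to 93 mm and grips with 3 to 60 N. Pads are 15 mm wide; open, the fingers measure 128 mm over their backs; the gripper's body (75 mm by 188 mm) begins 65 mm behind the grasp point.
Start: joints at [1.05, 0.13, 1.488, -0, 1.523, -0.085], TCP at [0.253, 0.544, 0.219] pointing down, gripper open.
Joint ranges: [-2.96, 2.96], [-0.89, 2.26], [0.02, 2.5], [-1.34, 4.48], [0, 2.73], [-2.66, 2.66]. Speed limits (rad/s): [2.39, 2.39, 2.79, 3.14, 3.14, 3.14].

## Interface

Orientations are given as a rotation vector (axis times angle).
In Python, from plant import monitor, eyes, ticket gives the robot as it stands.
- The arm moves only by the tool arm_command, never from a script. Its argument "deltas" is a list that holds one entry, the list of rows, each a list of 6 numbers: the shift along the world's x, y, z in cm, then the turn, a rotation vector about the world's x, y, z in degrees. In form: [[[tx, ty, tz, rx, ry, rz], ...]]. A call has 1 to 12 rows; each row shifts and turns the commanded pose from where the row before left it; what a row does not reach is not made up. A row lasts 1/12 s, in which the tool goes at most 41.7 mm and 7.16 degrees, less where a joint would pass 70% of its speed; a pose out of reach is approached as far as the arm can. A call is refused whole if a number of a shift passes 4.17 or a number of a turn 7.16, either way. A call with a gripper value outside its range is refused whole. "gripper" is the opening, from -1 (shut) to 1 (fully open), set as the call begins (left out, the last holds). The fingers move at their own pace and stop on an object; "squeeze" is the grip in N (left out, the last holds). Time passes only in rows, so rows that do not move let the fingers close. It gives the time, the measured TCP pose, the force, the opening and the grip force at its end, in the units of the state.
- monitor.read_state(): the state, without advancing time (a new reading comes with each control period).
- eyes.read_camera(name): name is "side" or "top"; returns the picture (400x640x3 uint8, blue, green, red); there is no depth.
- eyes.camera_model(name): a dict with "fx", "fy", "cx", "cy" (pixels), "rvec" (rotation vector, rad) and "tvec" (3), from world to camera coordinates, as OpenCV has them. Camera axes: x right, y down, z forward; pixel columns grow to the right and rows downward; lengths in m; the calibration is good to about 2 mm. A picture is of the moment at which its call begins. camera_model takes no time and is no camera call.
- ticket.close_job(): hands the job in; it is judged then, once.
The state is a dict: "t": time; "q": joint angles; "dq": joint speeds; "joint_torque": joint torques, N m; "tool_pos": TCP position; "orientation": TCP orientation; "force": force on the tool from outside, world axes, zero at the start; "wrist_torque": the same for the moment, N m; "opening": finger opening in m; "gripper_force": force on a finger pad.
Only numpy, scipy, OpenCV 4.12 (cv2) and the standard library are available. Lean on these libraries where they do the work, as an engineer would, in place of code of your own. Each camera call takes 0.05 s, during which the arm holds its last target. There are 200 camera calls.

## Task

Nest the pots on the wooden display step: set the medium terracotta pot in the mouth of the big one and let go, then the small one in the medium, each hanging level by its rim, leaving the big pot in place. Then take the yellow price-label holder from its stand and slide it down behind the step's metal lip, between the orange cheeks of the spring clip, gently pushing until the red bar is at its stop. Finish while still holding it pressed home with the fingers (the spring would lift it), and leave the lid, cup and jar where they stand.

Things in the scene. Friction and masses are not known exactly. Their poses are not given: they have to be found in the camera images.
- shelf: Fixed wooden display step, 180 mm deep (x), 260 wide (y), top 75 mm above table. Origin: under its centre, at table level. Along its +x edge (away from the robot) an aluminium rail: upright 10 mm wide groove between the step and a metal lip, open at the top, its centre 101 mm from the origin along x; mouth spreads to about 20 mm (from 66 up to 77 mm above table).
- clip: Spring clip in the rail's groove, fixed. Origin: mid groove, midway between the cheeks, at table level; x across the groove, y along it, z up. Two orange cheeks, inner faces 60 mm apart, tops 78 mm up (orange tabs mark them on the lip outside). Between them the red sprung bar, its top 38 mm up when free, 28 mm when fully pressed. Keep fingers above 80 mm.
- clip_bar (a joint): How far the red bar is pressed down: 0 free, 0.010 m at its hard stop. The spring pushes back with about 3 N at the start and 9 N at the stop, and lifts the holder when let go.
- holder: Yellow plastic label holder, 60 g, upright in its stand. Origin: centre of its lower edge, z up. Blade 6 mm thick (x), 50 wide (y), 0 to 54 mm up; above it the frame with white cards: 12 thick (x), 46 wide (y), 52 to 104 mm up: grip it there, across 46 or 12 mm. Pressed home its origin is 28 mm above the clip's; either face may look out.
- stand: Dark wooden block, 70 mm (x) by 90 mm (y) by 40 mm tall, fixed on the table, with an upright slot 7.7 mm by 54 mm and 28 mm deep in which the holder stands (its lower edge 12 mm above the table). Origin: centre of its underside.
- pot_large: Large round terracotta pot, 80 mm tall; rim 82 mm across and 22 mm tall at the top, mouth 60 mm; body below the rim tapers from 69 to 56 mm across; about 320 g. Origin: centre of its underside, z up. It stands on the display step, loose; leave it there.
- pot_medium: Medium round terracotta pot, 70 mm tall; rim 68 mm across and 22 mm tall at the top, mouth 47 mm; body below the rim tapers from 56 to 42 mm across; about 180 g. Origin: centre of its underside, z up. It starts upright on the table. Nested, the underside of its rim rests on the large pot's rim: origin 32 mm above the large pot's origin.
- pot_small: Small round terracotta pot, 58 mm tall; rim 56 mm across and 20 mm tall at the top, mouth 35 mm; body below the rim tapers from 44 to 32 mm across; about 100 g. Origin: centre of its underside, z up. It starts upright on the table. Nested, the underside of its rim rests on the medium pot's rim: origin 32 mm above the medium pot's origin.
- finial: Bystander: unfired grey-brown clay lid with a pointed finial, 88 mm across, 87 mm tall. Origin: centre of its underside.
- cup: Bystander: white ceramic cup, 70 mm across, 65 mm tall. Origin: centre of its underside.
- jar: Bystander: closed jar with a white cap, 64 mm across, 85 mm tall. Origin: centre of its underside.
There are look-alikes about, which are no part of the job. What is shaped like the pot_small but purple or turquoise is not meant.

How it is judged:
By the outcome, as a careful person would: the job done as asked, in the order asked, and still so for the second after the job is handed in, while the arm keeps its last pose, push and grip.
It also fails if it takes over 72 s, if anything falls off the work surface, if the arm or the gripper's body presses on something with over 40 N, if the wrist force passes 120 N, or if a joint passes its speed limit or range.

## Working session

There is one attempt and no reset: what is moved stays moved. The work goes in short steps, Python scripts to look and compute and a tool call to move; the robot and the scene stay as the last step left them, time stands still between calls to the robot, and variables do not carry over. Pictures are saved under pics/ and viewed, at most 10 in all, crops included, and the job is handed in when it is done.

Besides the shell and the picture viewer there is one more tool, called after "Request:" by a JSON object that holds its "op" and its "data", one argument or row to a line. arm_command: Moves the arm, as the interface text tells. Its arguments: {"type":"object","properties":{"deltas":{"type":"array"},"gripper":{"type":"number"},"squeeze":{"type":"number"}},"required":["deltas"]}

```bash
mkdir -p pics; ls; python3 - <<'E'
from plant import monitor, eyes, ticket
import cv2
for n in("top","side"):
    cv2.imwrite(f"pics/{n}0.png",eyes.read_camera(n)); print(n,eyes.camera_model(n))
print(monitor.read_state())
E
```

```text
pics
top {'fx': 395.45046465963145, 'fy': 395.45046465963145, 'cx': 311.2938999506297, 'cy': 202.5928771151679, 'rvec': array([ 2.1388649 , -2.12907723,  0.17309662]), 'tvec': array([0.03580311, 0.60722564, 0.81029587])}
side {'fx': 411.0373958351461, 'fy': 411.0373958351461, 'cx': 324.09019454431984, 'cy': 198.72001656719547, 'rvec': array([ 2.32900519, -0.78408481,  0.26312474]), 'tvec': array([-0.44745859,  0.33242593,  0.68219669])}
{'t': 0.1, 'q': array([ 1.04962170e+00,  1.31082800e-01,  1.48915895e+00,  1.51860702e-05,
        1.52301782e+00, -8.54041058e-02]), 'dq': array([ 0.00052626, -0.00176222, -0.00468984,  0.0001477 ,  0.000395  ,
       -0.00045792]), 'joint_torque': array([ 6.87281517e-04, -5.61333203e+01, -4.93101740e+01,  7.70304305e-02,
        2.88783247e-02, -3.25422207e-05]), 'tool_pos': array([0.25298483, 0.54348958, 0.21770033]), 'orientation': array([-6.78993702e-01, -3.06681382e+00,  2.49135766e-03]), 'force': array([ 0.77796335, -0.88860755, -0.55707191]), 'wrist_torque': array([-0.01316085,  0.04698189, -0.01619864]), 'gripper_force': 0.0, 'opening': 0.09295934940758868}
```

View pics/top0.png

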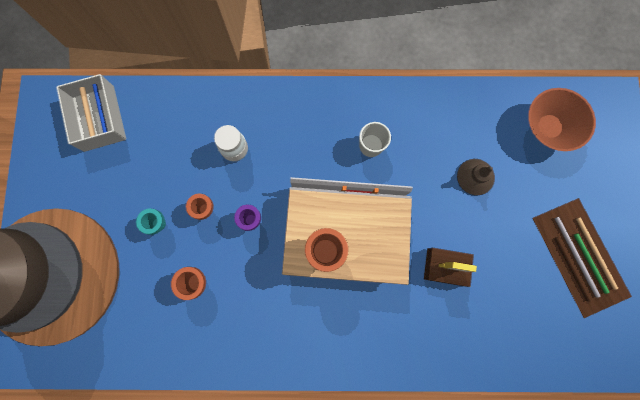

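View pics/side0.png

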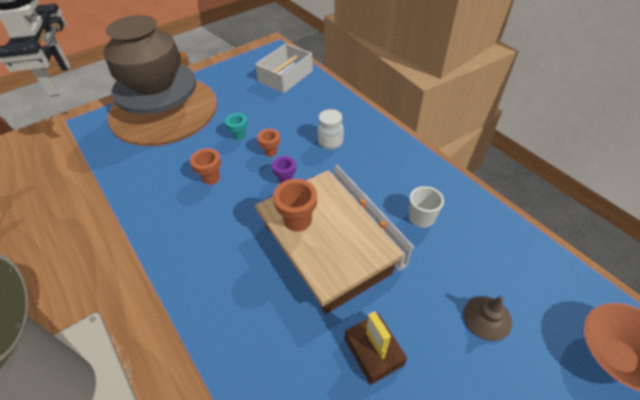

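The top view shows the terracotta pots at large (326,250), medium (187,283) and small (199,206). The holder is at (460,267) in its stand, and the orange clip tabs are at (345,188) and (376,190). These could be taken for pot_small:
- Turquoise pot at (150,221).
- Purple pot at (247,217).
- Terracotta pot at (199,206). This is my choice, by colour.
- Medium pot at (187,283), which is larger.

The side view agrees: small (268,141), medium (206,165), large (296,203), holder (378,335).

```bash
cat > h.py <<'E'
import numpy as np, cv2
from plant import monitor, eyes, ticket
M={n:eyes.camera_model(n) for n in("top","side")}
def cam(n):
    m=M[n];R=cv2.Rodrigues(m["rvec"])[0];t=np.asarray(m["tvec"]).ravel()
    K=np.array([[m["fx"],0,m["cx"]],[0,m["fy"],m["cy"]],[0,0,1]]);return K,R,t
def ray(n,p):
    K,R,t=cam(n);d=R.T@np.linalg.solve(K,[p[0],p[1],1.]);return -R.T@t,d/np.linalg.norm(d)
def onz(n,p,z):
    c,d=ray(n,p);return c+d*(z-c[2])/d[2]
def proj(n,P):
    K,R,t=cam(n);q=K@(R@np.asarray(P,float)+t);return q[:2]/q[2]
def tri(a,b):
    c1,d1=ray("top",a);c2,d2=ray("side",b)
    s=np.linalg.lstsq(np.c_[d1,-d2],c2-c1,rcond=None)[0]
    p,q=c1+s[0]*d1,c2+s[1]*d2;return (p+q)/2,np.linalg.norm(p-q)
def hsv(im):return cv2.cvtColor(im,cv2.COLOR_BGR2HSV)
E
python3 - <<'E'
from h import *
for n in M: print(n,ray(n,(320,200)))
T=cv2.imread("pics/top0.png");S=cv2.imread("pics/side0.png")
def c(im,x,y,w,h,k):return cv2.resize(im[y:y+h,x:x+w],None,fx=k,fy=k,interpolation=cv2.INTER_CUBIC)
a=np.hstack([c(T,130,180,130,130,3),c(T,280,170,130,130,3)])
b=np.hstack([c(S,180,110,130,65,3),c(S,260,170,130,65,3)])
cv2.imwrite("pics/crop1.png",np.vstack([a,b]))
d=np.hstack([c(T,420,240,65,50,6),c(S,340,305,70,50,5)][:1]);e=c(S,340,305,78,80,5)
e=cv2.resize(e,(390,400));cv2.imwrite("pics/crop2.png",np.hstack([cv2.copyMakeBorder(d,0,100,0,0,0),e]))
E
```

```text
top (array([0.46577265, 0.03563147, 0.89909425]), array([ 0.17070804, -0.01854674, -0.98514709]))
side (array([ 0.25687328, -0.42550193,  0.72738073]), array([ 0.36655215,  0.52906227, -0.76533172]))
```

View pics/crop1.png

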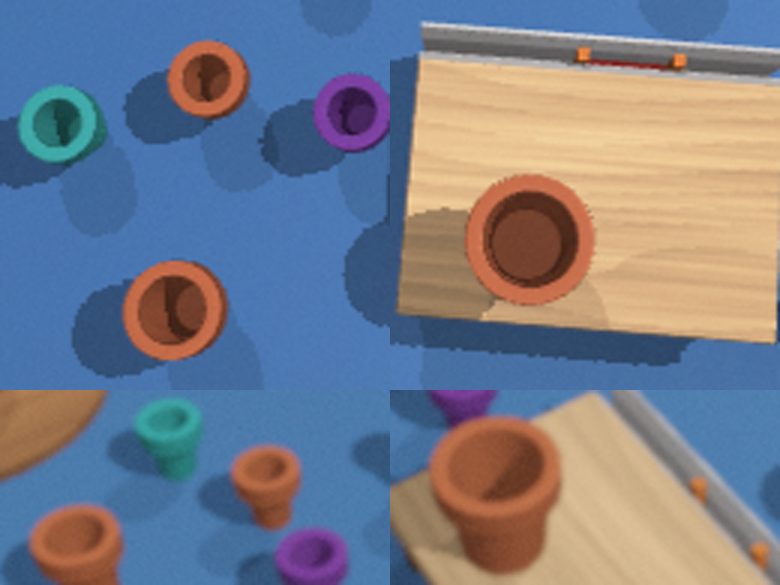

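View pics/crop2.png

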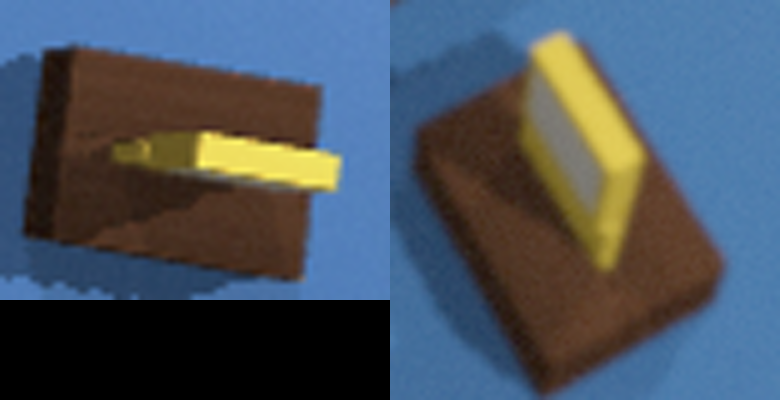

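Crop 1 confirms the choice: the pot at top (199,206) and side (268,147) is terracotta, and smaller than the medium one. Turquoise and purple are decoys. Crop 2 shows the yellow holder upright in its stand, with its flat face nearly parallel to the stand's long side.

```bash
cat > m.py <<'E'
from h import *
def mask(im,lo,hi):return cv2.inRange(hsv(im),np.array(lo),np.array(hi))
def blob(m,near):
    cs=cv2.findContours(m,cv2.RETR_EXTERNAL,cv2.CHAIN_APPROX_NONE)[0]
    cs=[c for c in cs if len(c)>15]
    return min(cs,key=lambda c:np.hypot(*(c.reshape(-1,2).mean(0)-near))).reshape(-1,2)
def pot(T,S,pt,ps,r,vmin=165):
    m=mask(T,(0,100,vmin),(14,255,255)); c=blob(m,pt)
    (e,ax,an)=cv2.fitEllipse(cv2.convexHull(c.astype(np.int32)))
    s=blob(mask(S,(0,110,60),(14,255,255)),ps).astype(float)
    z=.1
    for _ in range(20):
        C=onz("top",e,z); u=proj("side",C+[0,0,.01])-proj("side",C);u/=np.linalg.norm(u)
        a=np.linspace(0,2*np.pi,361)
        ring=np.array([C+[r*np.cos(t),r*np.sin(t),0] for t in a]);k=np.argmax([proj("side",p)@u for p in ring])
        h=(s@u).max(); g=proj("side",ring[k])@u; z+=.6*(h-g)/np.linalg.norm(proj("side",C+[0,0,.001])-proj("side",C))*.001
    # diameter check
    D=np.mean(ax)/np.linalg.norm(proj("top",C+[.05,0,0])-proj("top",C-[.05,0,0]))*.1
    return C,D,e
E
python3 - <<'E'
from m import *
T=cv2.imread("pics/top0.png");S=cv2.imread("pics/side0.png")
h=hsv(T)
print(h[246:256:1,300:312:2,2][5],h[206,186:214,2],h[283,168:208,2])
for n,a,b,r in(("L",(326,250),(296,203),.041),("M",(187,283),(206,165),.034),("S",(199,206),(268,141),.028)):
    print(n,*[np.round(x,4) for x in pot(T,S,a,b,r)])
# holder
for n,im,p in(("top",T,(460,267)),("side",S,(378,335))):
    c=blob(mask(im,(22,120,60),(35,255,255)),p);print(n,"yellow",c.min(0),c.max(0),cv2.minAreaRect(c.astype(np.int32)))
# bright yellow top
c=blob(mask(T,(22,100,200),(35,255,255)),(463,267));print("ytop",cv2.boxPoints(cv2.minAreaRect(c.astype(np.int32))),)
for n,im,p in(("top",T,(448,267)),("side",S,(375,348))):
    m=mask(im,(0,60,20),(22,255,110)); 
    c=blob(m,p);print(n,"stand",cv2.approxPolyDP(cv2.convexHull(c.astype(np.int32)),3,True).reshape(-1,2).tolist())
for n,im,p in(("top",T,[(345,188),(376,190)]),("side",S,[(363,202),(382,224)])):
    for q in p:
        c=blob(mask(im,(5,150,150),(18,255,255))&(255*(np.hypot(*(np.indices(im.shape[:2])[::-1]-np.array(q)[:,None,None]))<9)).astype(np.uint8),q)
        print(n,"tab",c.mean(0),c.min(0),c.max(0))
m=mask(T,(8,40,120),(25,180,255));c=blob(m,(348,235));print("shelf",cv2.approxPolyDP(cv2.convexHull(c.astype(np.int32)),4,True).reshape(-1,2).tolist())
for n,P in((n,P) for n in M for P in [(0.5,0,0)]): print(n,proj(n,P))
E
```

```text
[147 145 148 199 201 192] [185 192 195 193 178 134 134 132 130 128 117  72  71  73  82 107 114 115
 112 112 134 192 195 197 192 152 120 125] [118 122 113 155 194 194 197 186 128 133 132 134 132 132 132 133 121  70
  68  67  81 115 111 113 113 113 115 113 111 107 122 192 195 199 196 170
 123 114 136 164]
L [0.5009 0.0096 0.1527] 0.082 [326.3114 249.492 ]
M [0.4348 0.2947 0.0658] 0.0648 [187.034 282.992]
S [0.5991 0.2833 0.0526] 0.0537 [198.4356 205.5368]
top yellow [439 262] [475 271] ((457.1983642578125, 265.5618591308594), (36.48219299316406, 6.7293925285339355), 7.853313446044922)
side yellow [366 313] [390 358] ((378.51068115234375, 334.9549255371094), (43.958675384521484, 20.04672622680664), 58.392494201660156)
ytop [[452.4595  267.24323]
 [453.37845 261.72974]
 [475.7568  265.45947]
 [474.83786 270.97296]]
top stand [[428, 249], [472, 255], [469, 285], [424, 278]]
side stand [[367, 319], [392, 336], [405, 357], [400, 366], [372, 382], [346, 339], [346, 331]]Traceback (most recent call last):
  File "<stdin>", line 17, in <module>
  File "m.py", line 6, in blob
    return min(cs,key=lambda c:np.hypot(*(c.reshape(-1,2).mean(0)-near))).reshape(-1,2)
           ~~~^^^^^^^^^^^^^^^^^^^^^^^^^^^^^^^^^^^^^^^^^^^^^^^^^^^^^^^^^^^
ValueError: min() iterable argument is empty
```

```bash
sed -i 's/len(c)>15/len(c)>5/' m.py; python3 - <<'E'
from m import *
T=cv2.imread("pics/top0.png");S=cv2.imread("pics/side0.png")
for n,e,z in(("L",(326.3,249.5),.155),("M",(187.0,283.),.07),("S",(198.4,205.5),.058)):print(n,onz("top",e,z).round(4))
def near(im,q,r):return (255*(np.hypot(*(np.indices(im.shape[:2])[::-1]-np.array(q)[:,None,None]))<r)).astype(np.uint8)
tb={}
for n,im,p in(("top",T,[(345,188),(376,190)]),("side",S,[(363,202),(382,224)])):
    for q in p:
        m=mask(im,(4,140,120),(18,255,255))&near(im,q,9); ys,xs=np.nonzero(m)
        print(n,"tab",len(xs),xs.mean(),ys.mean(),xs.min(),xs.max(),ys.min(),ys.max()); tb.setdefault(n,[]).append((xs.mean(),ys.mean()))
for a,b in zip(tb["top"],tb["side"]): print(tri(a,b))
for a in tb["top"]:print(onz("top",a,.077))
# shelf surface quad
m=mask(T,(8,40,110),(25,180,255))&near(T,(348,235),90);c=blob(m,(348,235))
q=cv2.approxPolyDP(cv2.convexHull(c.astype(np.int32)),4,True).reshape(-1,2);print("shelf",[(p.tolist(),onz("top",p,.075).round(4).tolist()) for p in q])
m=mask(S,(8,40,110),(25,180,255))&near(S,(330,235),90);c=blob(m,(330,235))
q=cv2.approxPolyDP(cv2.convexHull(c.astype(np.int32)),4,True).reshape(-1,2);print("shelf side",[(p.tolist(),onz("side",p,.075).round(4).tolist()) for p in q])
# holder top face
Q=cv2.boxPoints(cv2.minAreaRect(blob(mask(T,(22,100,200),(35,255,255)),(463,267)).astype(np.int32)))
for p in Q: print("hold",p,onz("top",p,.116).round(4))
m=mask(S,(22,100,60),(35,255,255));c=blob(m,(378,335));q=cv2.approxPolyDP(cv2.convexHull(c.astype(np.int32)),1.5,True).reshape(-1,2);print("hold side",[(p.tolist(),onz("side",p,.116).round(4).tolist()) for p in q])
for p in [[428, 249], [472, 255], [469, 285], [424, 278]]: print("stand",onz("top",p,.04).round(4))
r=hsv(T)[180:197,360];print(r.tolist())
g=T[176:200,300:420].copy();g2=S[165:265,330:415]
cv2.imwrite("pics/crop3.png",np.vstack([cv2.resize(g,(780,156),interpolation=cv2.INTER_CUBIC),cv2.copyMakeBorder(cv2.resize(g2,(357,420),interpolation=cv2.INTER_CUBIC),0,0,0,423,0)]))
E
```

```text
L [0.5008 0.0097 0.155 ]
M [0.4349 0.2935 0.07  ]
S [0.5984 0.2818 0.058 ]
top tab 19 343.89473684210526 187.94736842105263 342 346 186 190
top tab 20 375.9 189.95 374 378 188 192
side tab 20 362.75 202.6 361 364 200 206
side tab 22 382.77272727272725 224.5909090909091 381 384 222 228
(array([ 0.63630938, -0.03133398,  0.07106699]), np.float64(0.001585463523233027))
(array([ 0.63149761, -0.09912712,  0.0714618 ]), np.float64(0.0001063737067731594))
[ 0.63437922 -0.03047017  0.077     ]
[ 0.6303414  -0.09819817  0.077     ]
shelf [([411, 199], [0.6116, -0.1723, 0.075]), ([407, 284], [0.4353, -0.1577, 0.075]), ([282, 273], [0.4562, 0.0979, 0.075]), ([290, 189], [0.632, 0.0839, 0.075])]
shelf side [([327, 171], [0.6312, 0.0832, 0.075]), ([386, 222], [0.6389, -0.1, 0.075]), ([402, 256], [0.609, -0.1764, 0.075]), ([322, 305], [0.433, -0.1648, 0.075]), ([256, 205], [0.457, 0.0953, 0.075]), ([287, 181], [0.5447, 0.1123, 0.075])]
hold [452.4595  267.24323] [ 0.4693 -0.2379  0.116 ]
hold [453.37845 261.72974] [ 0.48   -0.2402  0.116 ]
hold [475.7568  265.45947] [ 0.473  -0.2835  0.116 ]
hold [474.83786 270.97296] [ 0.4624 -0.2811  0.116 ]
hold side [([372, 313], [0.4764, -0.2397, 0.116]), ([377, 314], [0.4816, -0.2458, 0.116]), ([390, 335], [0.4748, -0.283, 0.116]), ([383, 358], [0.4432, -0.3022, 0.116]), ([366, 333], [0.4479, -0.2586, 0.116]), ([369, 315], [0.4705, -0.2394, 0.116])]
stand [ 0.5083 -0.2138  0.04  ]
stand [ 0.4959 -0.3078  0.04  ]
stand [ 0.4326 -0.2976  0.04  ]
stand [ 0.4468 -0.2026  0.04  ]
[[107, 147, 184], [108, 145, 183], [108, 76, 201], [158, 5, 219], [173, 7, 142], [0, 4, 126], [173, 8, 128], [0, 6, 119], [30, 3, 94], [150, 5, 93], [0, 59, 100], [0, 179, 124], [2, 52, 172], [0, 4, 179], [170, 4, 183], [16, 90, 225], [16, 99, 221]]
```

View pics/crop3.png

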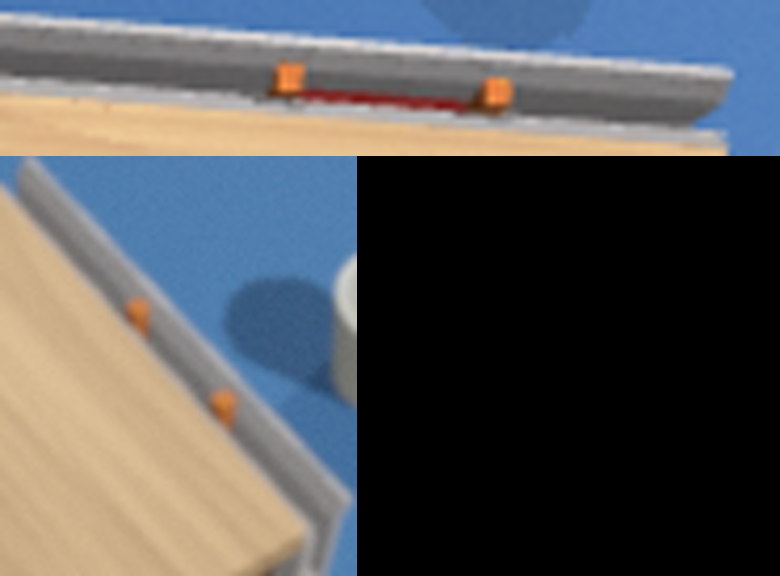

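Crop 3 shows the groove with the red bar between the two orange tabs (top 343.9,187.9 and 375.9,190.0). The clip is clear of other objects.

```bash
python3 - <<'E'
from m import *
print(proj("top",(.253,.544,.219)),proj("side",(.253,.544,.219)))
print("vase top",tri((20,270),(132,28)), "turn right edge",onz("top",(118,270),.02),onz("top",(60,210),.02))
for n,p,q in(("purple",(247,217),.058),("turq",(149,221),.058),("cup",(374,137),.065),("jar",(229,136),.085),("finial",(482,172),.087)):print(n,onz("top",p,q).round(3))
E
```

```text
[ -3.46614678 400.6437387 ] [60.21397626 81.32098865]
vase top (array([0.44340026, 0.4776019 , 0.30470766]), np.float64(0.03809837766517548)) turn right edge [0.46029529 0.46210914 0.02      ] [0.59272266 0.60414204 0.02      ]
purple [0.574 0.176 0.058]
turq [0.564 0.386 0.058]
cup [ 0.751 -0.099  0.065]
jar [0.746 0.216 0.085]
finial [ 0.668 -0.321  0.087]
```

Request:
{"op": "arm_command", "data": {
  "deltas": [
    [[0, -4, 0, 0, 0, 0], [0, -4, 0, 0, 0, 0], [0, -4, 0, 0, 0, 0], [3.6, -2.6, -1.2, 0, 0, 0], [3.6, -2.6, -1.2, 0, 0, 0], [3.6, -2.6, -1.2, 0, 0, 0], [3.6, -2.6, -1.2, 0, 0, 0], [3.6, -2.6, -1.2, 0, 0, 0], [0.2, -0.05, 0, 0, 0, 0], [0, 0, 0, 0, 0, 0], [0, 0, 0, 0, 0, 0]]
  ],
  "gripper": 1,
  "squeeze": 12
}}

```text
t: 1.02
tool_pos: [0.418, 0.3055, 0.1639]
orientation: [-0.681, -3.066, 0.001]
force: [0.2, 0.4, 0.4]
opening: 0.093
gripper_force: 0.0
```

Request:
{"op": "arm_command", "data": {
  "deltas": [
    [[0, 0, -3, 0, 0, 0], [0, 0, -2, 0, 0, 0], [0, 0, 0, 0, 0, 0], [0, 0, 0, 0, 0, 0], [0, 0, 0, 0, 0, 0]]
  ]
}}

```text
t: 1.43
tool_pos: [0.4182, 0.3068, 0.1158]
orientation: [0.676, 3.067, 0.002]
force: [0.1, 0.6, 1.2]
opening: 0.0932
gripper_force: 0.0
```

Request:
{"op": "arm_command", "data": {
  "deltas": [
    [[1.68, -1.33, 0, 0, 0, 0], [0, 0, -2, 0, 0, 0], [0, 0, -2, 0, 0, 0], [0, 0, -2, 0, 0, 0], [0, 0, -0.5, 0, 0, 0], [0, 0, 0, 0, 0, 0], [0, 0, 0, 0, 0, 0], [0, 0, 0, 0, 0, 0]]
  ]
}}

```text
t: 2.1
tool_pos: [0.4363, 0.2933, 0.0514]
orientation: [0.678, 3.065, 0.003]
force: [-0.1, -0.4, -0.2]
opening: 0.0927
gripper_force: 0.0
```

Request:
{"op": "arm_command", "data": {
  "deltas": [
    [[0, 0, 0, 0, 0, 0], [0, 0, 0, 0, 0, 0], [0, 0, 0, 0, 0, 0], [0, 0, 0, 0, 0, 0], [0, 0, 0, 0, 0, 0], [0, 0, 0, 0, 0, 0]]
  ],
  "gripper": -1,
  "squeeze": 6
}}

```text
t: 2.6
tool_pos: [0.4356, 0.2927, 0.0498]
orientation: [0.679, 3.066, 0.001]
force: [0.1, 1.2, 2.4]
opening: 0.0671
gripper_force: 6.0
```

Request:
{"op": "arm_command", "data": {
  "deltas": [
    [[0, 0, 0, 0, 0, 0], [0, 0, 0, 0, 0, 0], [0, 0, 0, 0, 0, -7.1], [0, 0, 0, 0, 0, -7.1], [0, 0, 0, 0, 0, -7.1], [0, 0, 0, 0, 0, -7.1], [0, 0, 0, 0, 0, -7.1], [0, 0, 0, 0, 0, -7.1], [0, 0, 0, 0, 0, -7.1], [0, 0, 0, 0, 0, -7.1], [0, 0, 0, 0, 0, -7.1], [0, 0, 0, 0, 0, -7.1]]
  ],
  "gripper": 1
}}

```text
t: 3.6
tool_pos: [0.4347, 0.2921, 0.0488]
orientation: [-2.34, -2.096, 0.002]
force: [0.7, 0.9, -0.1]
opening: 0.093
gripper_force: 0.0
```

Request:
{"op": "arm_command", "data": {
  "deltas": [
    [[0, 0, 0, 0, 0, -7.1], [0, 0, 0, 0, 0, -7.1], [0, 0, 0, 0, 0, -4.8], [0, 0, 0, 0, 0, 0], [0, 0, 0, 0, 0, 0]]
  ]
}}

```text
t: 4.02
tool_pos: [0.4348, 0.2922, 0.049]
orientation: [-2.647, -1.693, 0.001]
force: [0.4, 0.2, 0.5]
opening: 0.0933
gripper_force: 0.0
```

Request:
{"op": "arm_command", "data": {
  "deltas": [
    [[0, 0, 0, 0, 0, 0], [0, 0, 0, 0, 0, 0], [0, 0, 0, 0, 0, 0], [0, 0, 0, 0, 0, 0], [0, 0, 0, 0, 0, 0], [0, 0, 0, 0, 0, 0], [0, 0, 0, 0, 0, 0]]
  ],
  "gripper": -1,
  "squeeze": 18
}}

```text
t: 4.6
tool_pos: [0.4351, 0.2924, 0.0493]
orientation: [-2.649, -1.689, 0.0]
force: [-0.6, -0.4, -0.6]
opening: 0.0686
gripper_force: 18.0
```

Request:
{"op": "arm_command", "data": {
  "deltas": [
    [[0, 0, 1, 0, 0, 0], [0, 0, 2, 0, 0, 0], [0, 0, 4, 0, 0, 0], [0, 0, 4, 0, 0, 0], [0, 0, 4, 0, 0, 0], [0, 0, 2, 0, 0, 0], [0, 0, 0, 0, 0, 0], [0, 0, 0, 0, 0, 0]]
  ]
}}

```text
t: 5.27
tool_pos: [0.4359, 0.2928, 0.2211]
orientation: [2.649, 1.689, 0.005]
force: [-0.3, -0.4, -3.0]
opening: 0.0683
gripper_force: 18.0
```

Request:
{"op": "arm_command", "data": {
  "deltas": [
    [[0.8, -3, 1, 0, 0, 0], [0.8, -3.6, 0, 0, 0, 0], [0.8, -3.6, 0, 0, 0, 0], [0.8, -3.6, 0, 0, 0, 0], [0.8, -3.6, 0, 0, 0, 0], [0.8, -3.6, 0, 0, 0, 0], [0.8, -3.6, 0, 0, 0, 0], [0.8, -2.5, 0, 0, 0, 0], [0.1, -1.2, 0, 0, 0, 0], [0, 0, 0, 0, 0, 0], [0, 0, 0, 0, 0, 0], [0, 0, 0, 0, 0, 0]]
  ]
}}

```text
t: 6.27
tool_pos: [0.4993, 0.0104, 0.2281]
orientation: [-2.647, -1.688, 0.002]
force: [-0.0, -0.1, -1.3]
opening: 0.0686
gripper_force: 18.0
```

```bash
python3 - <<'E'
from m import *
T=eyes.read_camera("top");S=eyes.read_camera("side");cv2.imwrite("pics/t1.png",T);cv2.imwrite("pics/s1.png",S)
def c(im,x,y,w,h,k):return cv2.resize(im[y:y+h,x:x+w],None,fx=k,fy=k,interpolation=cv2.INTER_CUBIC)
cv2.imwrite("pics/crop4.png",np.hstack([c(T,250,170,130,130,3),c(S,230,110,130,130,3)]))
s=monitor.read_state();print(s["tool_pos"],s["orientation"],s["q"])
E
```

```text
[0.49964597 0.01072004 0.22876538] [-2.64701795e+00 -1.69041716e+00  8.31124150e-04] [-8.14525705e-02 -1.46815044e-01  1.74549896e+00  3.62986142e-04
  1.54384917e+00  3.52678161e-01]
```

View pics/crop4.png

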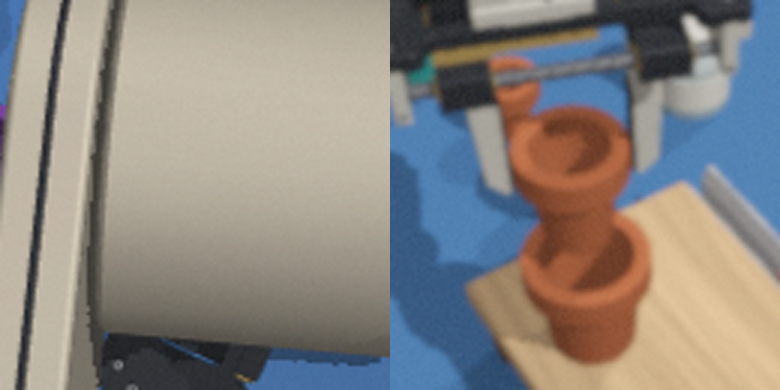

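```bash
python3 - <<'E'
from m import *
S=cv2.imread("pics/s1.png");m=mask(S,(0,110,60),(14,255,255))
for lab,C,r in(("L",(.5008,.0097,.144),.041),("M",(.4996,.0107,.238),.034)):
    p=proj("side",C);row=int(p[1]);xs=np.nonzero(m[row,int(p[0])-30:int(p[0])+30])[0]+int(p[0])-30
    print(lab,p,[(rr,np.nonzero(m[rr,265:325])[0][[0,-1]]+265) for rr in range(row-4,row+5,2)])
    print(r*2*411/np.linalg.norm(np.array(C)-ray("side",(1,1))[0]), proj("side",np.add(C,(.01,0,0)))-p,proj("side",np.add(C,(0,.01,0)))-p)
E
```

```text
L [294.50354407 198.53845584] [(194, array([274, 316])), (196, array([274, 316])), (198, array([273, 316])), (200, array([273, 316])), (202, array([274, 316]))]
43.904775198002234 [ 4.41979466 -2.49480968] [-2.9944871  -3.22052258]
M [289.51630099 162.5529523 ] [(158, array([270, 310])), (160, array([270, 310])), (162, array([270, 310])), (164, array([270, 309])), (166, array([271, 309]))]
39.97952341611253 [ 4.90087472 -2.5572639 ] [-3.26411358 -3.28056696]
```

The crop shows the medium pot held level above the big one. The rim centres, at side columns 290.0 and 294.7, match the projection to within 0.5 px. Lowering.

Request:
{"op": "arm_command", "data": {
  "deltas": [
    [[0.12, -0.1, -1, 0, 0, 0], [0, 0, -1.5, 0, 0, 0], [0, 0, -1.5, 0, 0, 0], [0, 0, -1, 0, 0, 0], [0, 0, -0.5, 0, 0, 0], [0, 0, -0.5, 0, 0, 0], [0, 0, -0.3, 0, 0, 0], [0, 0, -0.2, 0, 0, 0], [0, 0, 0, 0, 0, 0], [0, 0, 0, 0, 0, 0], [0, 0, 0, 0, 0, 0]]
  ]
}}

```text
t: 7.28
tool_pos: [0.5017, 0.0083, 0.1649]
orientation: [2.649, 1.688, 0.001]
force: [0.9, -0.1, -2.3]
opening: 0.0684
gripper_force: 18.0
```

Request:
{"op": "arm_command", "data": {
  "deltas": [
    [[0, 0.05, -0.2, 0, 0, 0], [0, 0, -0.2, 0, 0, 0], [0, 0, -0.15, 0, 0, 0], [0, 0, 0, 0, 0, 0], [0, 0, 0, 0, 0, 0]]
  ]
}}

```text
t: 7.7
tool_pos: [0.5011, 0.0089, 0.1586]
orientation: [-2.649, -1.689, 0.001]
force: [-0.2, -0.3, -1.4]
opening: 0.0682
gripper_force: 18.0
```

Request:
{"op": "arm_command", "data": {
  "deltas": [
    [[0, 0, -0.1, 0, 0, 0], [0, 0, 0, 0, 0, 0], [0, 0, 0, 0, 0, 0]]
  ]
}}

```text
t: 7.95
tool_pos: [0.5013, 0.0089, 0.1578]
orientation: [-2.649, -1.689, 0.0]
force: [-0.3, 0.5, -1.9]
opening: 0.0687
gripper_force: 18.0
```

Request:
{"op": "arm_command", "data": {
  "deltas": [
    [[0, 0, -0.05, 0, 0, 0], [0, 0, 0, 0, 0, 0], [0, 0, 0, 0, 0, 0]]
  ]
}}

```text
t: 8.2
tool_pos: [0.5013, 0.0089, 0.1573]
orientation: [2.649, 1.689, 0.0]
force: [-0.9, -0.4, -2.3]
opening: 0.0685
gripper_force: 18.0
```

Request:
{"op": "arm_command", "data": {
  "deltas": [
    [[0, 0, 0, 0, 0, 0], [0, 0, 0, 0, 0, 0], [0, 0, 0, 0, 0, 0], [0, 0, 0, 0, 0, 0], [0, 0, 1, 0, 0, 0], [0, 0, 3, 0, 0, 0], [0, 0, 3, 0, 0, 0], [1, 3.6, 0, 0, 0, -2], [1.3, 3.8, 0, 0, 0, -4], [1.3, 3.8, 0, 0, 0, -4], [1.3, 3.8, 0, 0, 0, -4], [1.3, 3.8, 0, 0, 0, -4]]
  ],
  "gripper": 1
}}

```text
t: 9.2
tool_pos: [0.5639, 0.1988, 0.2285]
orientation: [2.883, 1.248, 0.002]
force: [0.6, -0.6, -0.2]
opening: 0.093
gripper_force: 0.0
```

Request:
{"op": "arm_command", "data": {
  "deltas": [
    [[1.3, 3.8, 0, 0, 0, -1], [1.3, 3.8, -2, 0, 0, -1], [1, 1, -3, 0, 0, 0], [0, 0, -3, 0, 0, 0], [0, 0, 0, 0, 0, 0], [0, 0, 0, 0, 0, 0], [0, 0, 0, 0, 0, 0]]
  ]
}}

```text
t: 9.78
tool_pos: [0.599, 0.28, 0.1509]
orientation: [2.902, 1.202, 0.003]
force: [0.1, -0.4, 0.2]
opening: 0.0932
gripper_force: 0.0
```

```bash
python3 - <<'E'
from m import *
T=eyes.read_camera("top");S=eyes.read_camera("side");cv2.imwrite("pics/t2.png",T);cv2.imwrite("pics/s2.png",S)
def c(im,x,y,w,h,k):return cv2.resize(im[y:y+h,x:x+w],None,fx=k,fy=k,interpolation=cv2.INTER_CUBIC)
cv2.imwrite("pics/crop5.png",np.hstack([c(T,260,170,130,130,3),c(S,230,110,130,130,3)]))
s=monitor.read_state();print(s["tool_pos"],s["orientation"],s["q"])
m=mask(T,(0,100,165),(14,255,255));k=blob(m,(328,248));e=cv2.fitEllipse(cv2.convexHull(k.astype(np.int32)));print(e,onz("top",e[0],.177),onz("top",e[0],.155))
E
```

```text
[0.59996587 0.28015209 0.15230326] [2.90243812 1.20180358 0.00722838] [ 3.59466634e-01  3.28051596e-01  1.38189178e+00 -1.85842619e-05
  1.42704416e+00  1.14511778e+00]
((328.06884765625, 248.57583618164062), (38.78284454345703, 44.852622985839844), 156.4446258544922) [0.50144739 0.00727991 0.177     ] [0.50253429 0.00641613 0.155     ]
```

View pics/crop5.png

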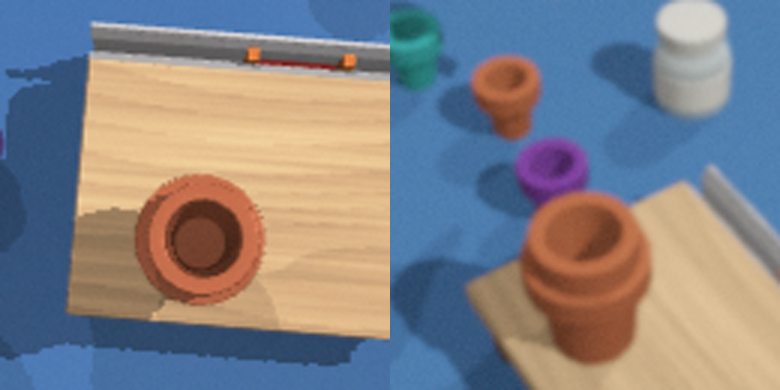

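The medium pot is nested level in the big one, rim ring concentric (top about 327.7,249.5). Next is the small pot.

Request:
{"op": "arm_command", "data": {
  "deltas": [
    [[-0.15, 0.1, -2, 0, 0, 0], [0, 0, -3, 0, 0, 0], [0, 0, -3, 0, 0, 0], [0, 0, -2, 0, 0, 0], [0, 0, -1.1, 0, 0, 0], [0, 0, 0, 0, 0, 0], [0, 0, 0, 0, 0, 0], [0, 0, 0, 0, 0, 0]]
  ]
}}

```text
t: 10.55
tool_pos: [0.5988, 0.2817, 0.0407]
orientation: [2.902, 1.203, 0.006]
force: [-0.1, -0.2, 0.7]
opening: 0.0928
gripper_force: 0.0
```

```bash
python3 - <<'E'
from m import *
T=cv2.imread("pics/t2.png");S=cv2.imread("pics/s2.png")
c=blob(mask(T,(0,80,20),(20,255,160))[235:265,312:345],(16,14))+[312,235];e=cv2.fitEllipse(cv2.convexHull(c.astype(np.int32)));print(e,onz("top",e[0],.177))
m=mask(S,(0,110,60),(14,255,255))
for z,C in((.166,(.5012,.009)),(.144,(.5008,.0097))):
    p=proj("side",(*C,z));r=int(p[1]);print(p,[np.nonzero(m[q,265:325])[0][[0,-1]]+265 for q in(r-2,r,r+2)])
print(monitor.read_state()["tool_pos"])
E
```

```text
((327.4928894042969, 249.00070190429688), (25.994001388549805, 26.42523956298828), 161.0490264892578) [0.50067539 0.00832707 0.177     ]
[294.01886858 190.86670973] [array([277, 314]), array([276, 315]), array([275, 316])]
[294.50354407 198.53845584] [array([274, 316]), array([273, 316]), array([273, 316])]
[0.5987838  0.28170353 0.04072122]
```

Request:
{"op": "arm_command", "data": {
  "deltas": [
    [[0, 0, 0, 0, 0, 0], [0, 0, 0, 0, 0, 0], [0, 0, 0, 0, 0, 0], [0, 0, 0, 0, 0, 0], [0, 0, 0, 0, 0, 0], [0, 0, 0, 0, 0, 0], [0, 0, 0, 0, 0, 0], [0, 0, 0, 0, 0, 0]]
  ],
  "gripper": -1,
  "squeeze": 6
}}

```text
t: 11.22
tool_pos: [0.5969, 0.2812, 0.0377]
orientation: [-2.902, -1.203, 0.0]
force: [-0.3, 0.3, 0.1]
opening: 0.0562
gripper_force: 5.9
```

Request:
{"op": "arm_command", "data": {
  "deltas": [
    [[0, 0, 0, 0, 0, 0], [0, 0, 0, 0, 0, 0], [0, 0, 0, 0, 0, 7.1], [0, 0, 0, 0, 0, 7.1], [0, 0, 0, 0, 0, 7.1], [0, 0, 0, 0, 0, 7.1], [0, 0, 0, 0, 0, 7.1], [0, 0, 0, 0, 0, 7.1], [0, 0, 0, 0, 0, 7.1], [0, 0, 0, 0, 0, 7.1], [0, 0, 0, 0, 0, 7.1], [0, 0, 0, 0, 0, 7.1]]
  ],
  "gripper": 1
}}

```text
t: 12.22
tool_pos: [0.5968, 0.2812, 0.0376]
orientation: [-1.656, -2.67, 0.0]
force: [0.0, -0.6, -0.5]
opening: 0.0927
gripper_force: 0.0
```

Request:
{"op": "arm_command", "data": {
  "deltas": [
    [[0, 0, 0, 0, 0, 7.1], [0, 0, 0, 0, 0, 7.1], [0, 0, 0, 0, 0, 4.8], [0, 0, 0, 0, 0, 0], [0, 0, 0, 0, 0, 0], [0, 0, 0, 0, 0, 0]]
  ]
}}

```text
t: 12.72
tool_pos: [0.5969, 0.2811, 0.0377]
orientation: [-1.206, -2.901, 0.0]
force: [0.6, 0.5, 0.5]
opening: 0.093
gripper_force: 0.0
```

Request:
{"op": "arm_command", "data": {
  "deltas": [
    [[0, 0, 0, 0, 0, 0], [0, 0, 0, 0, 0, 0], [0, 0, 0, 0, 0, 0], [0, 0, 0, 0, 0, 0], [0, 0, 0, 0, 0, 0], [0, 0, 0, 0, 0, 0], [0, 0, 0, 0, 0, 0], [0, 0, 0, 0, 0, 0]]
  ],
  "gripper": -1,
  "squeeze": 15
}}

```text
t: 13.38
tool_pos: [0.597, 0.2813, 0.0378]
orientation: [1.202, 2.903, 0.0]
force: [-0.4, 1.4, -0.1]
opening: 0.0559
gripper_force: 15.0
```

Request:
{"op": "arm_command", "data": {
  "deltas": [
    [[0, 0, 1, 0, 0, 0], [0, 0, 2, 0, 0, 0], [0, 0, 4, 0, 0, 0], [0, 0, 4, 0, 0, 0], [0, 0, 4, 0, 0, 0], [0, 0, 4, 0, 0, 0], [0, 0, 2, 0, 0, 0], [0, 0, 0, 0, 0, 0], [0, 0, 0, 0, 0, 0]]
  ]
}}

```text
t: 14.13
tool_pos: [0.5978, 0.2815, 0.2504]
orientation: [1.2, 2.9, 0.004]
force: [-0.5, 0.1, -2.5]
opening: 0.0555
gripper_force: 15.0
```

Request:
{"op": "arm_command", "data": {
  "deltas": [
    [[-1.2, -2.7, 0, 0, 0, 0], [-1.2, -3.6, 0, 0, 0, 0], [-1.2, -3.6, 0, 0, 0, 0], [-1.2, -3.6, 0, 0, 0, 0], [-1.2, -3.6, 0, 0, 0, 0], [-1.2, -3.6, 0, 0, 0, 0], [-1.2, -3.6, 0, 0, 0, 0], [-1.2, -2.5, 0, 0, 0, 0], [-0.1, -0.5, 0, 0, 0, 0], [0, 0, 0, 0, 0, 0], [0, 0, 0, 0, 0, 0], [0, 0, 0, 0, 0, 0]]
  ]
}}

```text
t: 15.13
tool_pos: [0.4997, 0.0091, 0.2467]
orientation: [-1.2, -2.902, 0.0]
force: [0.4, 1.0, -0.2]
opening: 0.0559
gripper_force: 15.0
```

Request:
{"op": "arm_command", "data": {
  "deltas": [
    [[0, 0, -1.5, 0, 0, 0], [0, 0, -1, 0, 0, 0], [0, 0, -0.5, 0, 0, 0], [0, 0, 0, 0, 0, 0], [0, 0, 0, 0, 0, 0], [0, 0, 0, 0, 0, 0], [0, 0, 0, 0, 0, 0]]
  ]
}}

```text
t: 15.72
tool_pos: [0.5003, 0.0083, 0.2184]
orientation: [1.201, 2.902, 0.001]
force: [-0.2, 0.4, -0.9]
opening: 0.0561
gripper_force: 15.0
```

```bash
python3 - <<'E'
from m import *
S=eyes.read_camera("side");cv2.imwrite("pics/s3.png",S)
s=monitor.read_state();t=s["tool_pos"];print(t,s["orientation"])
m=mask(S,(0,110,60),(14,255,255))
for C in((t[0],t[1],t[2]+.010),(.5007,.0087,.166)):
    p=proj("side",C);r=int(p[1]);print(p,[np.nonzero(m[q,265:325])[0][[0,-1]]+265 for q in(r-4,r-2,r,r+2,r+4)])
E
```

```text
[0.50029175 0.00819154 0.21844003] [1.20092879e+00 2.90186699e+00 5.39618539e-04]
[291.1336258  167.19814021] [array([302, 306]), array([302, 306]), array([302, 306]), array([302, 306]), array([302, 306])]
[293.88396665 191.09096396] [array([277, 314]), array([277, 315]), array([276, 316]), array([275, 316]), array([274, 316])]
```

Request:
{"op": "arm_command", "data": {
  "deltas": [
    [[0.05, 0.02, -1, 0, 0, 0], [0, 0, -1, 0, 0, 0], [0, 0, -0.6, 0, 0, 0], [0, 0, 0, 0, 0, 0], [0, 0, 0, 0, 0, 0], [0, 0, 0, 0, 0, 0]]
  ]
}}

```text
t: 16.27
tool_pos: [0.5003, 0.0084, 0.1917]
orientation: [-1.201, -2.903, 0.0]
force: [-0.6, -0.1, -1.8]
opening: 0.0555
gripper_force: 15.0
```

Request:
{"op": "arm_command", "data": {
  "deltas": [
    [[0, 0, -0.4, 0, 0, 0], [0, 0, -0.3, 0, 0, 0], [0, 0, -0.25, 0, 0, 0], [0, 0, -0.2, 0, 0, 0], [0, 0, 0, 0, 0, 0], [0, 0, 0, 0, 0, 0], [0, 0, 0, 0, 0, 0], [0, 0, 0, 0, 0, 0]]
  ]
}}

```text
t: 16.93
tool_pos: [0.5005, 0.0084, 0.1804]
orientation: [1.201, 2.902, 0.0]
force: [0.1, -0.8, -0.9]
opening: 0.0555
gripper_force: 15.0
```

Request:
{"op": "arm_command", "data": {
  "deltas": [
    [[0, 0, -0.15, 0, 0, 0], [0, 0, 0, 0, 0, 0], [0, 0, 0, 0, 0, 0], [0, 0, 0, 0, 0, 0], [0, 0, 0, 0, 0, 0]]
  ]
}}

```text
t: 17.35
tool_pos: [0.5004, 0.0084, 0.1787]
orientation: [1.201, 2.903, 0.0]
force: [0.3, -0.9, -0.6]
opening: 0.0559
gripper_force: 15.0
```

Request:
{"op": "arm_command", "data": {
  "deltas": [
    [[0, 0, -0.05, 0, 0, 0], [0, 0, -0.05, 0, 0, 0], [0, 0, 0, 0, 0, 0], [0, 0, 0, 0, 0, 0]]
  ]
}}

```text
t: 17.68
tool_pos: [0.5003, 0.0084, 0.1777]
orientation: [-1.201, -2.903, 0.0]
force: [-0.6, -0.1, -0.8]
opening: 0.0558
gripper_force: 15.0
```

Request:
{"op": "arm_command", "data": {
  "deltas": [
    [[0, 0, 0, 0, 0, 0], [0, 0, 0, 0, 0, 0], [0, 0, 0, 0, 0, 0], [0, 0, 0, 0, 0, 0], [0, 0, 1, 0, 0, 0], [0, 0, 3, 0, 0, 0], [0, 0, 4, 0, 0, 0], [0, 0, 0, 0, 0, 0], [-0.3, -2, 0, 0, 0, 5], [-0.3, -3.4, 0, 0, 0, 5], [-0.3, -3.4, 0, 0, 0, 5], [-0.3, -3.4, 0, 0, 0, 5]]
  ],
  "gripper": 1
}}

```text
t: 18.68
tool_pos: [0.4885, -0.1147, 0.2589]
orientation: [0.67, 3.067, -0.0]
force: [0.8, -0.5, 0.2]
opening: 0.0929
gripper_force: 0.0
```

Request:
{"op": "arm_command", "data": {
  "deltas": [
    [[-0.3, -3.4, 0, 0, 0, 5], [-0.3, -3.4, 0, 0, 0, 5], [-0.3, -3.4, 0, 0, 0, 5], [-0.3, -3.4, -2, 0, 0, 1.5], [-0.3, -1, -2, 0, 0, 0], [0, 0, -1, 0, 0, 0], [0, 0, 0, 0, 0, 0], [0, 0, 0, 0, 0, 0], [0, 0, 0, 0, 0, 0]]
  ]
}}

```text
t: 19.43
tool_pos: [0.4743, -0.2588, 0.2093]
orientation: [0.23, 3.132, -0.001]
force: [0.8, 0.7, 1.6]
opening: 0.0931
gripper_force: 0.0
```

```bash
python3 - <<'E'
from m import *
T=eyes.read_camera("top");S=eyes.read_camera("side");cv2.imwrite("pics/t4.png",T);cv2.imwrite("pics/s4.png",S)
def c(im,x,y,w,h,k):return cv2.resize(im[y:y+h,x:x+w],None,fx=k,fy=k,interpolation=cv2.INTER_CUBIC)
cv2.imwrite("pics/crop6.png",np.vstack([np.hstack([c(T,260,170,130,100,3),c(S,230,130,130,100,3)]),cv2.copyMakeBorder(c(S,300,210,130,100,3),0,0,0,390,0)]))
s=monitor.read_state();print(s["tool_pos"],s["orientation"],s["q"])
E
```

```text
[ 0.47446177 -0.25900965  0.2094858 ] [ 2.29415852e-01  3.13091391e+00 -1.78936195e-03] [-5.94656106e-01 -2.86886826e-02  1.66939562e+00  1.49995831e-04
  1.49833712e+00 -2.01917573e+00]
```

View pics/crop6.png

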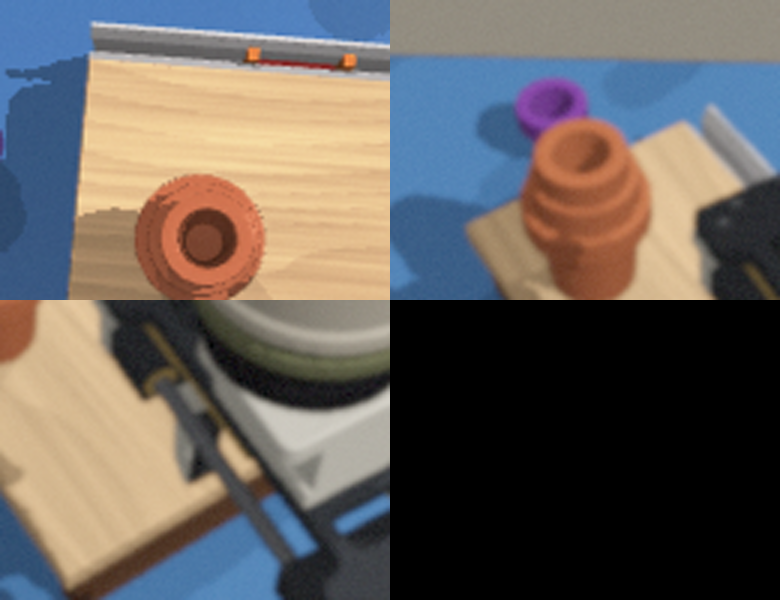

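All three pots are nested level and concentric (crop top view, small mouth at about 328,249), with the rims stepped evenly in the side view. Next is the holder.

Request:
{"op": "arm_command", "data": {
  "deltas": [
    [[-0.32, -0.17, -2, 0, 0, 0], [0, 0, -3, 0, 0, 0], [0, 0, -3, 0, 0, 0], [0, 0, -3, 0, 0, 0], [0, 0, -2, 0, 0, 0], [0, 0, -0.5, 0, 0, 0], [0, 0, 0, 0, 0, 0], [0, 0, 0, 0, 0, 0], [0, 0, 0, 0, 0, 0], [0, 0, 0, 0, 0, 0]]
  ]
}}

```text
t: 20.37
tool_pos: [0.4716, -0.2622, 0.0751]
orientation: [0.232, 3.13, -0.003]
force: [-0.7, -1.2, 0.7]
opening: 0.0929
gripper_force: 0.0
```

```bash
python3 - <<'E'
from m import *
S=eyes.read_camera("side");T=eyes.read_camera("top")
a=cv2.resize(S[270:380,310:440],(520,440),interpolation=cv2.INTER_CUBIC)
cv2.imwrite("pics/crop7.png",a)
s=monitor.read_state();print(s["tool_pos"],s["orientation"])
c=blob(mask(S,(22,100,60),(35,255,255)),(378,335));print(c.min(0),c.max(0))
E
```

```text
[ 0.47114832 -0.26196724  0.07435873] [ 2.31727893e-01  3.13071701e+00 -2.13464534e-03]
[368 313] [389 344]
```

View pics/crop7.png

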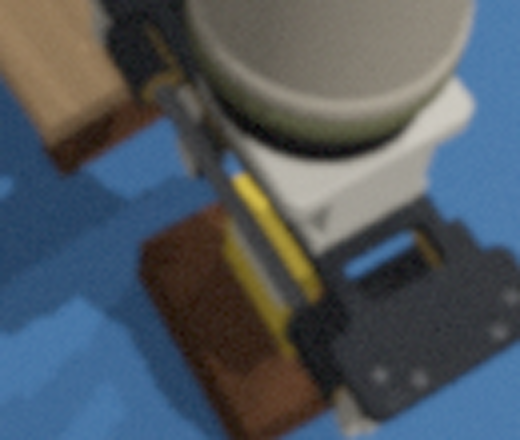

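The holder's top is between the two fingers. Closing.

Request:
{"op": "arm_command", "data": {
  "deltas": [
    [[0, 0, 0, 0, 0, 0], [0, 0, 0, 0, 0, 0], [0, 0, 0, 0, 0, 0], [0, 0, 0, 0, 0, 0], [0, 0, 0, 0, 0, 0], [0, 0, 0, 0, 0, 0], [0, 0, 0, 0, 0, 0], [0, 0, 0, 0, 0, 0], [0, 0, 0, 0, 0, 0], [0, 0, 0, 0, 0, 0]]
  ],
  "gripper": -1,
  "squeeze": 30
}}

```text
t: 21.3
tool_pos: [0.4701, -0.2613, 0.0726]
orientation: [-0.232, -3.133, -0.0]
force: [-0.7, -0.3, -1.0]
opening: 0.0459
gripper_force: 30.0
```

Request:
{"op": "arm_command", "data": {
  "deltas": [
    [[0, 0, 0.5, 0, 0, 0], [0, 0, 1, 0, 0, 0], [0, 0, 1, 0, 0, 0], [0, 0, 1, 0, 0, 0], [0, 0, 2, 0, 0, 0], [0, 0, 3, 0, 0, 0], [0, 0, 2.5, 0, 0, 0], [0, 0, 0, 0, 0, 0], [0, 0, 0, 0, 0, 0], [0, 0, 0, 0, 0, 0]]
  ]
}}

```text
t: 22.13
tool_pos: [0.4701, -0.2613, 0.183]
orientation: [0.232, 3.133, -0.0]
force: [-0.4, 0.5, -1.3]
opening: 0.0458
gripper_force: 30.0
```

Request:
{"op": "arm_command", "data": {
  "deltas": [
    [[1.5, 1.8, 0, 0, 0, 0.6], [2.3, 2.8, 0, 0, 0, 0.6], [2.3, 2.8, 0, 0, 0, 0.6], [2.3, 2.8, 0, 0, 0, 0.6], [2.3, 2.8, 0, 0, 0, 0.6], [2.3, 2.8, 0, 0, 0, 0.6], [2.3, 2.8, 0, 0, 0, 0.3], [0.9, 1, 0, 0, 0, 0], [0, 0, 0, 0, 0, 0], [0, 0, 0, 0, 0, 0], [0, 0, 0, 0, 0, 0], [0, 0, 0, 0, 0, 0]]
  ]
}}

```text
t: 23.13
tool_pos: [0.6312, -0.0666, 0.1822]
orientation: [-0.128, -3.138, 0.0]
force: [0.4, 0.1, -1.2]
opening: 0.0458
gripper_force: 30.0
```

Request:
{"op": "arm_command", "data": {
  "deltas": [
    [[0, 0, -2, 0, 0, 0], [0, 0, -0.8, 0, 0, 0], [0, 0, 0, 0, 0, 0], [0, 0, 0, 0, 0, 0], [0, 0, 0, 0, 0, 0], [0, 0, 0, 0, 0, 0]]
  ]
}}

```text
t: 23.63
tool_pos: [0.6326, -0.0657, 0.1558]
orientation: [0.126, 3.138, -0.0]
force: [-0.5, 0.3, -0.6]
opening: 0.0458
gripper_force: 30.0
```

```bash
python3 - <<'E'
from m import *
S=eyes.read_camera("side");T=eyes.read_camera("top");cv2.imwrite("pics/s5.png",S);cv2.imwrite("pics/t5.png",T)
c=lambda im,x,y:cv2.resize(im[y:y+120,x:x+100],(400,480),interpolation=cv2.INTER_CUBIC)
p=proj("side",(.633,-.065,.1)).astype(int);q=proj("top",(.633,-.065,.1)).astype(int);print(p,q)
cv2.imwrite("pics/crop8.png",np.hstack([c(S,p[0]-50,p[1]-60),c(T,q[0]-50,q[1]-60)]))
s=monitor.read_state();print(s["tool_pos"],s["orientation"])
print(p-[50,60],q-[50,60])
E
```

```text
[372 204] [361 186]
[ 0.63267894 -0.06549241  0.15573007] [ 1.25264942e-01  3.13764209e+00 -3.67158754e-04]
[322 144] [311 126]
```

View pics/crop8.png

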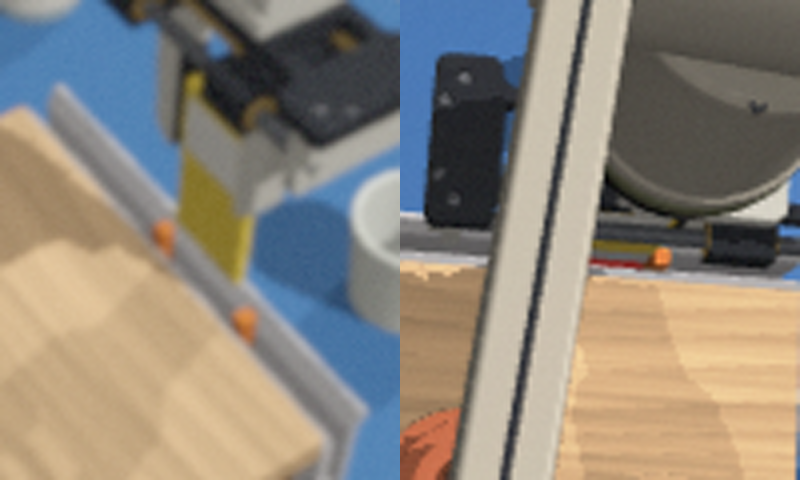

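The crop shows the holder hanging upright above the groove between the orange tabs. The blade's lower corners are at side (366.5,201.5) and (382.7,214.7); it is clear of the lip.

```bash
python3 - <<'E'
from m import *
S=cv2.imread("pics/s5.png");T=cv2.imread("pics/t5.png")
c=blob(mask(S,(20,110,60),(36,255,255)),(374,198));q=cv2.approxPolyDP(cv2.convexHull(c.astype(np.int32)),1.5,True).reshape(-1,2)
for p in q: print("side",p,onz("side",p,.095).round(4))
print(onz("side",(366.5,201.5),.095),onz("side",(382.7,214.7),.095))
yaw=np.radians(-4.6);x=np.array([np.cos(yaw),np.sin(yaw)]);y=np.array([-x[1],x[0]])
C=np.array([.6327,-.0655])
for s in(-1,1):
    for d in(-.003,.003): 
        P=[*(C+d*x+s*.025*y),.095];print("pred",s,d,proj("side",P),proj("top",P))
m=mask(T,(20,80,60),(36,255,255));ys,xs=np.nonzero(m[175:200,355:385]);print("top yellow",xs.min()+355,xs.max()+355,ys.min()+175,ys.max()+175)
for col in(362,368,372):print(col,[tuple(v) for v in hsv(T)[182:198,col].tolist()])
# groove edges in clean top image, free columns
T0=cv2.imread("pics/top0.png")
for col in(330,360,390):print(col,hsv(T0)[178:200,col,2].tolist(), [onz("top",(col,r),.077).round(4)[:2].tolist() for r in(181,183,190,192,194)])
E
```

```text
side [369 183] [ 0.6677 -0.0135  0.095 ]
side [384 199] [ 0.663  -0.0648  0.095 ]
side [381 213] [ 0.6343 -0.0878  0.095 ]
side [367 199] [ 0.636 -0.044  0.095]
[ 0.63098974 -0.04836294  0.095     ] [ 0.63406893 -0.09297346  0.095     ]
pred -1 -0.003 [379.28327656 215.3798909 ] [373.43215763 189.48197106]
pred -1 0.003 [381.75181102 214.05275171] [373.60373391 186.65467091]
pred 1 -0.003 [364.16536084 198.90404225] [349.3485385  187.48465506]
pred 1 0.003 [366.58783576 197.66097735] [349.54869163 184.66259556]
top yellow 359 379 181 189
362 [(108, 23, 56), (113, 14, 73), (102, 20, 63), (105, 18, 57), (24, 148, 88), (24, 162, 110), (25, 114, 101), (6, 13, 95), (3, 51, 100), (0, 173, 128), (1, 94, 158), (5, 8, 182), (165, 3, 154), (16, 90, 226), (16, 102, 207), (16, 102, 203)]
368 [(100, 14, 53), (108, 21, 60), (130, 11, 69), (110, 25, 62), (23, 72, 64), (24, 165, 108), (24, 171, 109), (19, 29, 97), (0, 3, 93), (0, 147, 118), (0, 186, 129), (175, 8, 186), (10, 4, 185), (15, 54, 197), (17, 94, 225), (16, 101, 200)]
372 [(60, 4, 70), (108, 22, 58), (110, 11, 69), (105, 15, 67), (98, 20, 52), (23, 163, 108), (24, 167, 110), (23, 75, 99), (9, 27, 95), (10, 99, 90), (11, 181, 86), (11, 45, 120), (173, 6, 179), (14, 23, 186), (16, 93, 224), (16, 99, 220)]
330 [179, 179, 204, 198, 135, 128, 128, 114, 95, 93, 93, 92, 162, 183, 194, 231, 225, 226, 231, 234, 233, 230] [[0.6493, -0.0011], [0.645, -0.001], [0.6298, -0.001], [0.6255, -0.001], [0.6212, -0.001]]
360 [184, 183, 184, 183, 201, 219, 142, 126, 128, 119, 94, 93, 100, 124, 172, 179, 183, 225, 221, 222, 228, 230] [[0.6496, -0.0648], [0.6452, -0.0648], [0.6301, -0.0645], [0.6258, -0.0645], [0.6215, -0.0644]]
390 [187, 185, 186, 187, 189, 186, 190, 210, 155, 129, 128, 125, 98, 92, 90, 90, 135, 175, 182, 214, 227, 225] [[0.6499, -0.1286], [0.6455, -0.1285], [0.6304, -0.128], [0.626, -0.1279], [0.6217, -0.1278]]
```

Request:
{"op": "arm_command", "data": {
  "deltas": [
    [[0, 0.1, -0.8, 0, 0, 0], [0, 0, -0.8, 0, 0, 0], [0, 0, -0.6, 0, 0, 0], [0, 0, -0.3, 0, 0, 0], [0, 0, 0, 0, 0, 0], [0, 0, 0, 0, 0, 0], [0, 0, 0, 0, 0, 0]]
  ]
}}

```text
t: 24.32
tool_pos: [0.6323, -0.0644, 0.1299]
orientation: [0.125, 3.139, -0.0]
force: [-0.6, 0.3, 0.9]
opening: 0.0459
gripper_force: 30.0
```

Request:
{"op": "arm_command", "data": {
  "deltas": [
    [[0, 0, -0.3, 0, 0, 0], [0, 0, -0.3, 0, 0, 0], [0, 0, -0.3, 0, 0, 0], [0, 0, 0, 0, 0, 0], [0, 0, 0, 0, 0, 0]]
  ]
}}

```text
t: 24.73
tool_pos: [0.6319, -0.0643, 0.1203]
orientation: [-0.125, -3.138, -0.0]
force: [-0.1, -0.1, -0.9]
opening: 0.0457
gripper_force: 30.0
```

Request:
{"op": "arm_command", "data": {
  "deltas": [
    [[0, 0, -0.4, 0, 0, 0], [0, 0, -0.4, 0, 0, 0], [0, 0, -0.4, 0, 0, 0], [0, 0, -0.3, 0, 0, 0], [0, 0, -0.2, 0, 0, 0], [0, 0, 0, 0, 0, 0], [0, 0, 0, 0, 0, 0], [0, 0, 0, 0, 0, 0]]
  ]
}}

```text
t: 25.4
tool_pos: [0.6323, -0.0644, 0.1039]
orientation: [0.125, 3.139, -0.0]
force: [-0.2, 0.6, -0.4]
opening: 0.046
gripper_force: 30.0
```

Request:
{"op": "arm_command", "data": {
  "deltas": [
    [[0, 0, -0.2, 0, 0, 0], [0, 0, -0.2, 0, 0, 0], [0, 0, -0.2, 0, 0, 0], [0, 0, 0, 0, 0, 0], [0, 0, 0, 0, 0, 0], [0, 0, 0, 0, 0, 0], [0, 0, 0, 0, 0, 0]]
  ]
}}

```text
t: 25.98
tool_pos: [0.6324, -0.0644, 0.0981]
orientation: [0.125, 3.139, -0.0]
force: [-0.1, -0.5, 3.1]
opening: 0.0458
gripper_force: 30.0
```

Request:
{"op": "arm_command", "data": {
  "deltas": [
    [[0, 0, -0.2, 0, 0, 0], [0, 0, -0.2, 0, 0, 0], [0, 0, -0.2, 0, 0, 0], [0, 0, -0.15, 0, 0, 0], [0, 0, 0, 0, 0, 0], [0, 0, 0, 0, 0, 0], [0, 0, 0, 0, 0, 0], [0, 0, 0, 0, 0, 0]]
  ],
  "squeeze": 40
}}

```text
t: 26.65
tool_pos: [0.6325, -0.0644, 0.0907]
orientation: [0.125, 3.138, -0.0]
force: [-1.7, 0.3, 7.6]
opening: 0.0459
gripper_force: 40.0
```

Request:
{"op": "arm_command", "data": {
  "deltas": [
    [[0, 0, -0.1, 0, 0, 0], [0, 0, -0.1, 0, 0, 0], [0, 0, 0, 0, 0, 0], [0, 0, 0, 0, 0, 0], [0, 0, 0, 0, 0, 0], [0, 0, 0, 0, 0, 0]]
  ]
}}

```text
t: 27.15
tool_pos: [0.6325, -0.0644, 0.0889]
orientation: [0.125, 3.138, -0.0]
force: [-1.9, 0.7, 7.5]
opening: 0.0458
gripper_force: 40.0
```

Request:
{"op": "arm_command", "data": {
  "deltas": [
    [[0, 0, -0.1, 0, 0, 0], [0, 0, 0, 0, 0, 0], [0, 0, 0, 0, 0, 0], [0, 0, 0, 0, 0, 0], [0, 0, 0, 0, 0, 0]]
  ]
}}

```text
t: 27.57
tool_pos: [0.6326, -0.0644, 0.0885]
orientation: [0.125, 3.138, -0.0]
force: [-4.4, -0.1, 12.0]
opening: 0.0455
gripper_force: 40.0
```

Request:
{"op": "arm_command", "data": {
  "deltas": [
    [[0, 0, -0.05, 0, 0, 0], [0, 0, 0, 0, 0, 0], [0, 0, 0, 0, 0, 0], [0, 0, 0, 0, 0, 0], [0, 0, 0, 0, 0, 0]]
  ]
}}

```text
t: 27.98
tool_pos: [0.6327, -0.0644, 0.0885]
orientation: [0.125, 3.138, -0.0]
force: [-4.4, 1.0, 14.9]
opening: 0.0456
gripper_force: 40.0
```

```bash
python3 - <<'E'
from m import *
S=eyes.read_camera("side");S4=cv2.imread("pics/s4.png")
m=mask(S,(0,110,60),(14,255,255));m4=mask(S4,(0,110,60),(14,255,255))
for a in(m,m4):
    c=blob(a[150:240,265:325],(30,40));print(c.min(0)+[265,150],c.max(0)+[265,150],len(c))
s=monitor.read_state();print(s["t"],s["tool_pos"],s["force"],s["opening"],s["gripper_force"])
print(ticket.close_job())
E
```

```text
[273 169] [317 231] 152
[273 170] [316 231] 148
28.0333 [ 0.63272671 -0.06441261  0.08851023] [-5.21013078  0.24355945 14.7188901 ] 0.04614317140928442 40.00420331954956
the job is handed in; nothing more can be done
None
```

I handed the job in at 28.0 s: the pots are nested level on the step, with the big pot not visibly moved, and the label holder is still gripped and pressed to the red bar's stop with about 15 N.

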